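# Assemble the display post and press its cap home

## Task

Put the shop's little display stand together: take the wooden post out of its storage block and set it through the eyelet of the stand until its collar sits down on the stand. Then take the snap cap and press it straight down onto the stud at the top of the post until it clicks home. Finish still holding: the gripper stays on the cap and keeps pressing it firmly down (about 10 N) on the post, without letting go. Leave the other goods on the table where they are.

Things in the scene. Friction and masses are not known exactly. Their poses are not given: they have to be found in the camera images.
- stand: Fixed light-wood stand. Foot 100x100x14 mm; two 8 mm cheeks at its y = +-34 mm carry a level plate 44 (x) x 78 (y) x 6 mm, its top 52 mm above the table. In the plate's middle a round eyelet, 14.5 mm wide, 2 mm chamfer, ringed with brass; below it the foot has a blind 16 mm socket, floor 6 mm above the table. Origin: centre of the underside, z up.
- stand_eyelet (a point): Centre of the eyelet's mouth, level with the top of the stand's plate (52 mm above the table).
- holder: Fixed medium-brown wooden storage block 64x64x50 mm with one 16 mm hole, 46 mm deep, in the middle of its top, in which the post waits upright. Origin: centre of the underside, z up.
- post: Loose light-wood post, 126 mm, 80 g, upright in the storage block, collar resting on its top. Origin: lower end, z up. Spigot 12 mm thick, tapered tip, z 0-44; collar 30 mm wide, z 44-50; shank 16 mm thick to grip, z 50-98; stud 14 mm thick, z 98-126, last 4 mm taper to 8 mm. At z 112 three sprung steel noses stand out to 10.3 mm from the axis. Home in the stand, collar on plate: origin 8 mm up.
- post_top (a point): Centre of the flat top of the stud, on the post's axis (z = 126 mm of the post).
- post_collar (a point): Centre of the collar's underside, on the post's axis (z = 44 mm of the post); coincides with stand_eyelet when the post is home.
- cap: Loose round light-wood cap 36 mm wide, 30 mm high, 40 g, mouth down on the table. Lip 16.6 mm wide, 5 mm deep; behind it a 22 mm cavity, ceiling 24 mm above the lower edge. Origin: centre of the lower edge, z up. On the stud it first rests on the noses 14 mm above home; about 8 N (6 to 12) forces the lip over them, resistance drops, it clicks down till the stud's top meets the ceiling.
- cap_seat (a point): Centre of the ceiling of the cap's cavity (24 mm above its lower edge); coincides with post_top when the cap is home.
- hairtie_white: Bystander, does not move: hair tie on a kraft card, 175x90x16 mm, at the front of the table. Origin: centre of the underside.
- coasters_plum: Loose bystander: flat tied stack of round coasters with scalloped edge, 115x115x28 mm. Origin: centre of the underside.
- scrubby_teal: Loose bystander: round crochet scrubby with a card, 89x88x45 mm. Origin: centre of the underside.
- case_aqua: Bystander, does not move: long crochet glasses sleeve, 203x80x22 mm, at the right. Origin: centre of the underside.
Things that resemble listed ones, but are neither listed nor needed, are in the scene too. There is more than one size of the post; the job needs the smaller.

How it is judged:
By the outcome, as a careful person would: the job done as asked, in the order asked, and still so for the second after the job is handed in, while the arm keeps its last pose, push and grip.
It also fails if it takes over 72 s, if anything falls off the work surface, if the arm or the gripper's body presses on something with over 40 N, if the wrist force passes 120 N, or if a joint passes its speed limit or range.

## Robot

A 6-joint arm with a two-finger parallel gripper is mounted at the origin on a cart in front of the work surface, level with it; the furniture and walls round the work are solid. World frame = base frame: x ahead of the robot, y to its left, z up, the work surface at z = 0. Lengths are in m, angles in rad, forces in N, time in s.
With the tool pointing down it reaches from about 0.25 to 0.775 m from the base axis. Payload 8.9 kg.
Tool frame: the origin (TCP) lies at the very end of the fingers, on their centre line; the grasp point (between the pads) lies 19 mm behind it; z points along the fingers, y is the line along which they close (so a half turn about z gives the same grasp; the last joint's range is limited). The gripper opens to 85 mm and grips with 20 to 120 N. Pads are 22 mm wide; open, the fingers measure 114 mm over their backs; the gripper's body (76 mm by 85 mm) begins 54 mm behind the grasp point. The pads swing forward as they close: fully open they stand 13 mm farther back than shut.
Start: joints at [-1.397, 0.291, -0.153, 1.127, 0, 1.431], TCP at [0.162, -0.5, 0.231] pointing down, gripper open.
Joint ranges: [-2.52, 2.52], [-0.91, 1.74], [-1.3, 1.37], [-1.96, 2.02], [-1.52, 1.47], [-3.14, 3.14]. Speed limits (rad/s): [2.22, 2.22, 2.79, 3.14, 3.14, 3.14].

## Interface

Orientations are given as a rotation vector (axis times angle).
In Python, from cell import * gives the robot as it stands.
- The arm moves only by the shell command python3 -m inch 'ROWS' [OPENING] [FORCE]. ROWS is JSON, a list of rows, each a list of 4 numbers: the shift along the tool's x, y, z in m, then the turn about the tool's z in rad. A call has 1 to 10 rows; each row is the pose to reach, as a shift and turn from the pose commanded when the call began, along the tool's axes at that moment; what a row does not reach only later rows make up. A row lasts 1/10 s, in which the tool goes at most 50 mm and 8.59 degrees, less where a joint would pass 70% of its speed; a pose out of reach is approached as far as the arm can. A call with a gripper value outside its range is refused whole. OPENING is the opening, from 0 (shut) to 1 (fully open), set as the call begins (- or left out, the last holds). The fingers move at their own pace and stop on an object; FORCE is the grip in N (left out, the last holds). Time passes only in rows, so rows that repeat a pose let the fingers close. It gives the time, the measured TCP pose, the force, the opening and the grip force at its end, in the units of the state.
- sense(): the state, without advancing time (a new reading comes with each control period).
- capture(name): name is "side" or "top" or "wrist"; returns a dict with "frame" (480x640x3 uint8, red, green, blue), "vertical_fov" (degrees; the focal length in pixels is half the picture's height over the tangent of half this angle, whatever the lens; pixels are square), "cx", "cy" (the principal point, pixels), "R" (3x3) and "t" (3): a world point X has camera coordinates R X + t. Camera axes: x right, y down, z forward; pixel columns grow to the right and rows downward; lengths in m; the calibration is good to about 2 mm. The wrist camera is an equidistant fisheye: a pixel r from the principal point sees the ray r / f radians off the axis. A picture is of the moment at which its call begins. There is no depth.
- hand_in(): hands the job in; it is judged then, once.
The state is a dict: "t": time; "qpos": joint angles; "dq": joint speeds; "joint_efforts": joint torques, N m; "eef_pos": TCP position; "tool_rot": TCP orientation; "wrist_force": force on the tool from outside, world axes, zero at the start; "wrist_torque": the same for the moment, N m; "opening": finger opening in m; "finger_force": force on a finger pad.
Only numpy, scipy, OpenCV 4.12 (cv2) and the standard library are available. Lean on these libraries where they do the work, as an engineer would, in place of code of your own. Each camera call takes 0.05 s, during which the arm holds its last target. There are 200 camera calls.

## Working session

There is one attempt and no reset: what is moved stays moved. The work goes in short steps, Python scripts to look and compute and a shell command to move; the robot and the scene stay as the last step left them, time stands still between calls to the robot, and variables do not carry over. Pictures are saved under pics/ and viewed, at most 10 in all, crops included, and the job is handed in when it is done.

```bash
mkdir -p pics; ls; cat > h.py <<'E'
from cell import *
import numpy as np, cv2
from scipy.spatial.transform import Rotation as Ro
def save(name,fn):
    c=capture(name); cv2.imwrite('pics/'+fn,c['frame'][:,:,::-1]); np.savez('pics/'+fn+'.npz',**{k:c[k] for k in('vertical_fov','cx','cy','R','t')}, fish=name=='wrist'); return c
def ray(fn,u,v):
    c=np.load('pics/'+fn+'.npz'); f=240/np.tan(np.radians(c['vertical_fov'])/2)
    d=np.array([u-c['cx'],v-c['cy']])
    if c['fish']:
        r=np.hypot(*d)+1e-9;a=r/f; k=np.array([*(d/r*np.sin(a)),np.cos(a)])
    else: k=np.array([*(d/f),1.])
    R=c['R']; k=R.T@k; return -R.T@c['t'],k/np.linalg.norm(k)
def atz(fn,u,v,z):
    o,k=ray(fn,u,v); return o+k*(z-o[2])/k[2]
def tri(*obs):
    A=0;b=0
    rs=[ray(*o) for o in obs]
    for o,k in rs:
        P=np.eye(3)-np.outer(k,k);A=A+P;b=b+P@o
    x=np.linalg.solve(A,b); return x,[np.linalg.norm((np.eye(3)-np.outer(k,k))@(x-o)) for o,k in rs]
def proj(fn,X):
    c=np.load('pics/'+fn+'.npz'); f=240/np.tan(np.radians(c['vertical_fov'])/2)
    p=c['R']@X+c['t']
    if c['fish']:
        r=np.hypot(p[0],p[1]);a=np.arctan2(r,p[2]);return np.array([c['cx'],c['cy']])+p[:2]/r*a*f
    return np.array([c['cx'],c['cy']])+f*p[:2]/p[2]
E
python3 - <<'E'
from h import *
for n in('top','side'):
    c=save(n,n+'0.png'); print(n,c['vertical_fov'],c['cx'],c['cy'],-c['R'].T@c['t'],c['R'][2])
s=sense();print(s)
E
```

```text
pics
top 55.2829013136988 321.9380892265772 239.41618438399465 [ 0.47630912 -0.05223529  1.06494595] [ 0.06325516 -0.01048683 -0.99794229]
side 48.40536805524015 324.1735227723578 241.19418675910697 [0.05853831 0.79091971 0.80950823] [ 0.38094034 -0.70788668 -0.59479484]
{'t': 0.1, 'qpos': array([-1.39728610e+00,  2.91232612e-01, -1.54039447e-01,  1.12671127e+00,
       -3.70760515e-05,  1.43152648e+00]), 'dq': array([-0.00039632, -0.00115612,  0.00259912, -0.00082506, -0.00024504,
       -0.00153776]), 'joint_efforts': array([ 2.58161395e-03, -5.37973273e+01,  3.31921220e+01,  9.28067981e-03,
       -1.14299794e-04, -1.47353404e-06]), 'eef_pos': array([ 0.16148348, -0.49913305,  0.23078949]), 'tool_rot': array([-3.10208087e+00, -4.89128772e-01,  9.01161152e-05]), 'wrist_force': array([ 0.10448483,  0.04843922, -0.69026356]), 'wrist_torque': array([-0.04445679, -0.03810784,  0.01466895]), 'finger_force': 0.0, 'opening': 0.08531408972910387}
```

View pics/top0.png

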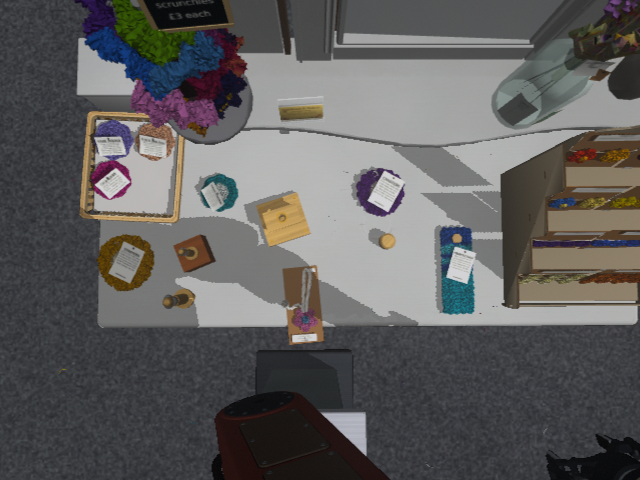

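View pics/side0.png

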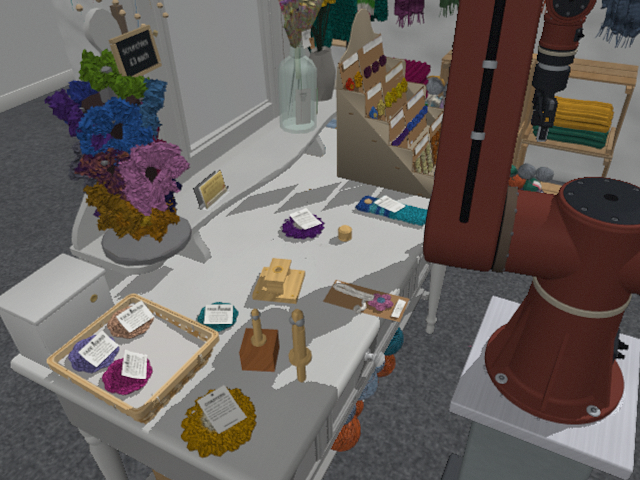

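The top view shows the stand at about (283,219), the holder with a post at (194,253), a taller lookalike post at (178,300) and the cap at (387,241). The side view has the same things at (278,280), (258,340), (299,345) and (345,233). I'll enlarge these.

```bash
python3 - <<'E'
from h import *
t=cv2.imread('pics/top0.png');s=cv2.imread('pics/side0.png')
g=lambda im,x,y,w,h,k:cv2.resize(im[y:y+h,x:x+w],None,fx=k,fy=k,interpolation=cv2.INTER_CUBIC)
o=np.zeros((600,800,3),np.uint8)
a=g(t,160,180,160,140,2.5);o[:350,:400]=a       # top: u=160+x/2.5 v=180+y/2.5
a=g(t,360,215,60,50,4);o[360:560,:240]=a        # cap top
a=g(s,230,250,100,150,4);o[:600,400:800]=a      # side post etc
a=g(s,325,215,38,50,4);o[360:560,245:397]=a
cv2.imwrite('pics/c1.png',o)
E
```

```text
(no output)
```

View pics/c1.png

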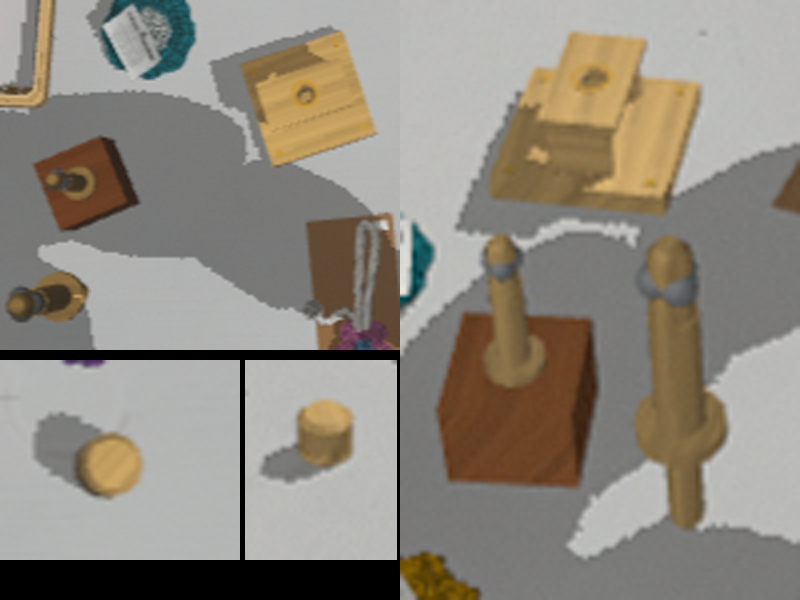

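```bash
python3 - <<'E'
from h import *
for n,a,b in [('posttop(.132)',(181.2,251.2),(255.2,310)),('collartop(.056)',(192,253.2),(258.8,340)),('eyelet(.052)',(282,218),(278.5,269.2)),('captop(.03)',(387.3,241.5),(345,228.7)),('bigtop',(167.5,301),(297.5,311))]:
    x,e=tri(('top0.png',*a),('side0.png',*b)); print(n,x.round(4),np.round(e,4),np.hypot(x[0],x[1]).round(3))
# block edges / stand yaw
for n,z,p in [('block',.05,[(34,162),(102,137)]),('block2',.05,[(34,162),(62,230)]),('stand foot',.014,[(272,166),(376,134)]),('foot2',.014,[(376,134),(342,31)])]:
    P=[atz('top0.png',160+a/2.5,180+b/2.5,z) for a,b in p]; d=P[1]-P[0];print(n,np.degrees(np.arctan2(d[1],d[0])).round(1),np.linalg.norm(d).round(3))
print(Ro.from_rotvec(sense()['tool_rot']).as_matrix().round(3))
E
```

```text
posttop(.132) [0.5119 0.2242 0.1285] [0.0012 0.0012] 0.559
collartop(.056) [0.5114 0.2244 0.0494] [0.0001 0.0001] 0.558
eyelet(.052) [0.5885 0.0255 0.0502] [0.0003 0.0003] 0.589
captop(.03) [ 0.5368 -0.2116  0.0265] [0.0002 0.0002] 0.577
bigtop [0.4142 0.2347 0.1767] [0.0015 0.0015] 0.476
block -69.9 0.064
block2 -157.0 0.065
stand foot -73.1 0.1
foot2 18.0 0.101
[[ 0.951  0.308 -0.   ]
 [ 0.308 -0.951  0.001]
 [ 0.    -0.001 -1.   ]]
```

```bash
python3 -m inch '[[0.02,-0.02,0,-0.06],[0.05,-0.05,-0.01,-0.18],[0.08,-0.08,-0.02,-0.3],[0.11,-0.11,-0.03,-0.42],[0.14,-0.14,-0.03,-0.54],[0.17,-0.17,-0.03,-0.66],[0.2,-0.2,-0.03,-0.78],[0.22,-0.23,-0.03,-0.9],[0.25,-0.26,-0.03,-1],[0.27,-0.28,-0.03,-1]]'
python3 - <<'E'
from h import *
s=sense();print(s['qpos'].round(3));R=Ro.from_rotvec(s['tool_rot']).as_matrix();print(R.round(3))
print((R.T@(np.array([.5115,.2243,.25])-s['eef_pos'])).round(4))
E
```

```text
t: 1.1
eef_pos: [0.3326, -0.1478, 0.2613]
tool_rot: [-2.484, -1.922, -0.001]
wrist_force: [0.9, -0.6, 0.8]
opening: 0.0855
finger_force: 0.0
[-0.62  -0.039 -0.459  1.151  0.     1.204]
[[ 0.251  0.968  0.   ]
 [ 0.968 -0.251  0.   ]
 [ 0.    -0.    -1.   ]]
[0.4051 0.0798 0.0114]
```

```bash
python3 -m inch '[[0.03,0.005,0,-0.1],[0.07,0.015,0,-0.2],[0.11,0.023,0,-0.3],[0.15,0.03,0,-0.4],[0.19,0.038,0,-0.5],[0.23,0.046,0.01,-0.6],[0.27,0.053,0.01,-0.7],[0.31,0.06,0.01,-0.8],[0.35,0.07,0.01,-0.9],[0.38,0.08,0.01,-0.95]]'
python3 -m inch '[[0,0,0,0],[0,0,0,0],[0,0,0,0]]'
python3 - <<'E'
from h import *
save('wrist','w1.png')
s=sense();print(s['qpos'].round(3));R=Ro.from_rotvec(s['tool_rot']).as_matrix();print(R.round(3))
print((R.T@(np.array([.5115,.2243,.25])-s['eef_pos'])).round(4))
for p in([.5115,.2243,.132],[.5115,.2243,.056],s['eef_pos']): print(proj('w1.png',np.array(p)))
E
```

```text
t: 2.1
eef_pos: [0.5069, 0.1993, 0.2509]
tool_rot: [-1.329, -2.846, 0.0]
wrist_force: [0.2, -0.3, 0.4]
opening: 0.0852
finger_force: 0.0
t: 2.4
eef_pos: [0.506, 0.1963, 0.2511]
tool_rot: [-1.337, -2.842, 0.001]
wrist_force: [-0.2, 0.4, 0.2]
opening: 0.0853
finger_force: 0.0
[ 0.235  0.315 -0.066  1.19  -0.     1.115]
[[-0.637  0.771 -0.001]
 [ 0.771  0.637 -0.   ]
 [ 0.    -0.001 -1.   ]]
[0.0182 0.0221 0.0013]
[350.46761407 214.86576811]
[343.53094066 199.95662027]
[320.19851561 309.153381  ]
```

View pics/w1.png

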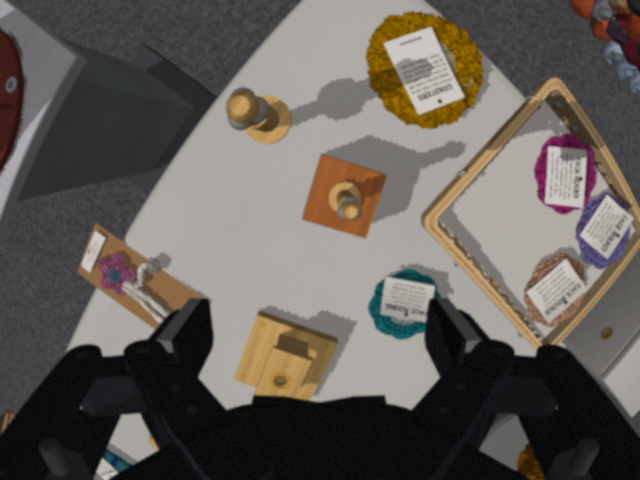

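The post's top is at (349,210), its collar at (344,196), and the stand's eyelet at (280,381). The big post is well clear. I'll combine these with the earlier views.

```bash
python3 - <<'E'
from h import *
s=sense();R=Ro.from_rotvec(s['tool_rot']).as_matrix()
print(atz('w1.png',349,210,.132),atz('w1.png',344,196.5,.056),atz('w1.png',280,381,.052))
print(tri(('top0.png',192,253.2),('side0.png',258.8,340),('w1.png',344,196.5)))
print(tri(('top0.png',282,218),('side0.png',278.5,269.2),('w1.png',280,381)))
c=np.load('pics/w1.png.npz');print(c['vertical_fov'],-c['R'].T@c['t'])
print(R.T@(np.array([.511,.226,.25])-s['eef_pos']))
E
```

```text
[0.50839008 0.22631044 0.132     ] [0.5097592  0.22701871 0.056     ] [0.5887648  0.02762017 0.052     ]
(array([0.51105126, 0.22527431, 0.04963867]), [np.float64(0.0009908905637456375), np.float64(0.0006300123631131262), np.float64(0.0014316207505228474)])
(array([0.58893027, 0.0257196 , 0.04990359]), [np.float64(0.00014020955318120955), np.float64(0.0006867122096417496), np.float64(0.0008133926552458419)])
65.70646984690485 [0.46352008 0.24659936 0.39342588]
[0.01986482 0.02280241 0.00126339]
```

```bash
python3 -m inch '[[0.01,0.011,0,0],[0.02,0.022,0,0],[0.02,0.022,0.03,0],[0.02,0.022,0.06,0],[0.02,0.022,0.09,0],[0.02,0.022,0.12,0],[0.02,0.022,0.15,0],[0.02,0.022,0.17,0],[0.02,0.022,0.18,0],[0.02,0.022,0.182,0]]' 1
python3 -m inch '[[0,0,0,0],[0,0,0,0]]'
python3 - <<'E'
from h import *
save('wrist','w2.png')
s=sense();R=Ro.from_rotvec(s['tool_rot']).as_matrix();print(s['eef_pos'],s['wrist_force'])
print((R.T@(np.array([.510,.2258,.069])-s['eef_pos'])).round(4))
E
```

```text
t: 3.45
eef_pos: [0.5102, 0.2268, 0.0685]
tool_rot: [-1.336, -2.842, 0.001]
wrist_force: [-1.0, -0.8, 0.5]
opening: 0.0853
finger_force: 0.0
t: 3.65
eef_pos: [0.5116, 0.2268, 0.0704]
tool_rot: [1.336, 2.842, 0.002]
wrist_force: [1.0, -0.5, -0.3]
opening: 0.0856
finger_force: 0.0
[0.5116441  0.22676581 0.07044032] [-0.17464624 -0.94065062 -0.14772907]
[ 0.0003 -0.0019  0.0014]
```

View pics/w2.png

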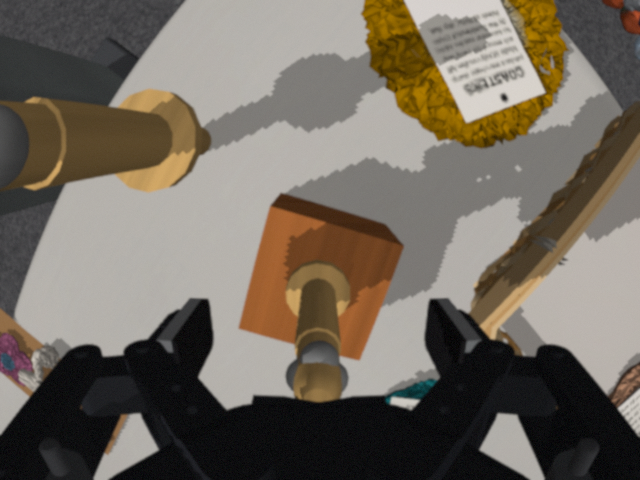

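The post stands centred between the open fingers, with its collar at (318,288) and its stud at (320,375). I'll check the fore-aft offset.

```bash
python3 - <<'E'
from h import *
s=sense();R=Ro.from_rotvec(s['tool_rot']).as_matrix()
for u,v,z in((318,288,.056),(318.5,330,.104)):
    print((R.T@(atz('w2.png',u,v,z)-s['eef_pos'])).round(4))
E
python3 -m inch '[[0,0,0,0],[0,0,0,0],[0,0,0,0],[0,0,0,0],[0,0,0,0],[0,0,0,0],[0,0,0,0],[0,0,0,0]]' 0 50
```

```text
[ 0.0037 -0.0009  0.0144]
[ 0.0078 -0.0007 -0.0336]
t: 4.5
eef_pos: [0.5107, 0.2264, 0.0694]
tool_rot: [1.336, 2.843, -0.0]
wrist_force: [-0.8, -0.8, 2.5]
opening: 0.0147
finger_force: 48.6
```

```bash
python3 -m inch '[[0,0,-0.01,0],[0,0,-0.03,0],[0,0,-0.05,0],[0,0,-0.075,0],[0,0,-0.1,0],[-0.02,-0.007,-0.11,0],[-0.05,-0.016,-0.11,0],[-0.08,-0.026,-0.11,0],[-0.11,-0.036,-0.11,0],[-0.14,-0.046,-0.11,0]]'
python3 -m inch '[[-0.03,-0.01,0,0],[-0.05,-0.017,0,0],[-0.06,-0.02,0,0],[-0.063,-0.021,0,0],[-0.063,-0.021,0,0],[-0.063,-0.021,0,0],[-0.063,-0.021,0,0]]'
python3 - <<'E'
from h import *
for n in('wrist','top','side'): save(n,n+'3.png')
s=sense();print(s['eef_pos'],s['finger_force'],s['opening'],s['wrist_torque'],s['wrist_force'])
g=lambda f,x,y,w,h,k:cv2.resize(cv2.imread('pics/'+f)[y:y+h,x:x+w],None,fx=k,fy=k,interpolation=cv2.INTER_CUBIC)
o=np.zeros((600,800,3),np.uint8)
o[:,:400]=g('side3.png',230,180,100,150,4); o[:300,400:]=g('wrist3.png',220,180,200,150,2)
o[300:,400:]=g('top3.png',220,160,133,100,3)[:300,:400] if 0 else cv2.resize(cv2.imread('pics/top3.png')[170:270,220:353],(400,300))
cv2.imwrite('pics/c3.png',o)
E
```

```text
t: 5.5
eef_pos: [0.565, 0.0882, 0.1799]
tool_rot: [1.336, 2.843, 0.001]
wrist_force: [0.8, 0.3, -1.6]
opening: 0.0147
finger_force: 48.7
t: 6.2
eef_pos: [0.5884, 0.0284, 0.1794]
tool_rot: [-1.335, -2.844, -0.0]
wrist_force: [-0.0, -0.4, -0.9]
opening: 0.0145
finger_force: 48.7
[0.58859983 0.02797578 0.17937419] 48.730057775974274 0.014753113451348245 [ 0.02792229  0.01579506 -0.02287646] [-0.02402724 -0.03936231 -0.91787988]
```

View pics/c3.png

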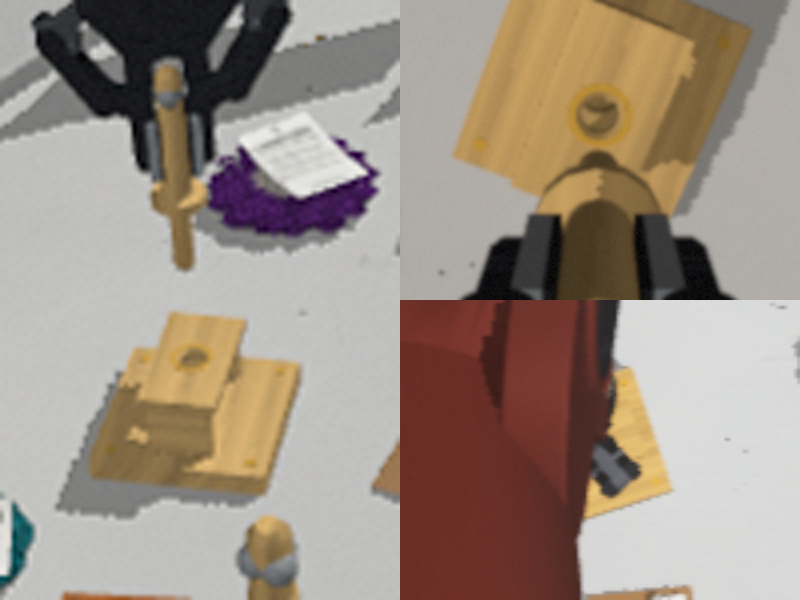

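The side crop (left) shows the post hanging about upright with its tip at side pixel (275.7,246), above the eyelet at (278,269.5). In the wrist crop the tip is at (319,257) and the eyelet at (320,238).

```bash
python3 - <<'E'
from h import *
s=sense();R=Ro.from_rotvec(s['tool_rot']).as_matrix();p=s['eef_pos']
L=lambda x:(R.T@(x-p)).round(4)
x,e=tri(('wrist3.png',319,259),('side3.png',275.7,245.5));print('tip',x.round(4),np.round(e,4),L(x))
y,e=tri(('wrist3.png',320,238),('side3.png',278,269.5));print('eye',y.round(4),np.round(e,4),L(y))
print('eye wrist@.052',L(atz('wrist3.png',320,238,.052)),'tip wrist@.116',L(atz('wrist3.png',319,259,.116)))
print('eye side@.052',L(atz('side3.png',278,269.5,.052)),'tip side@.116',L(atz('side3.png',275.7,245.5,.116)))
# tilt: vertical through the tip, predicted stud top pixel in side
b=atz('side3.png',275.7,245.5,.116)
print('pred top',proj('side3.png',b+[0,0,.126]),'seen ~',(230+167/4,180+62/4))
E
```

```text
tip [0.5857 0.0312 0.1213] [0.0002 0.0002] [ 0.0043 -0.0002  0.058 ]
eye [0.5892 0.0271 0.0502] [0.0006 0.0006] [-0.0011 -0.      0.1292]
eye wrist@.052 [-0.0007  0.0005  0.1274] tip wrist@.116 [ 0.0027 -0.0004  0.0634]
eye side@.052 [ 0.0012 -0.0004  0.1274] tip side@.116 [-0.0029 -0.0006  0.0634]
pred top [271.10733136 195.82482137] seen ~ (271.75, 195.5)
```

```bash
python3 -m inch '[[0,0,0.015,0],[0,0,0.035,0],[0,0,0.05,0],[0,0,0.056,0],[0,0,0.058,0],[0,0,0.058,0],[0,0,0.058,0],[0,0,0.058,0]]'
python3 - <<'E'
from h import *
for n in('wrist','side'): save(n,n+'4.png')
s=sense();print(s['eef_pos'])
g=lambda f,x,y,w,h,k:cv2.resize(cv2.imread('pics/'+f)[y:y+h,x:x+w],None,fx=k,fy=k,interpolation=cv2.INTER_CUBIC)
o=np.zeros((600,800,3),np.uint8)
o[:,:400]=g('side4.png',255,235,50,75,8); o[:,400:]=g('wrist4.png',270,190,100,150,4)
cv2.imwrite('pics/c4.png',o)
E
```

```text
t: 7.15
eef_pos: [0.5892, 0.0273, 0.122]
tool_rot: [1.336, 2.842, 0.001]
wrist_force: [0.2, 0.0, -0.8]
opening: 0.0143
finger_force: 48.7
[0.58901145 0.02735877 0.12179572]
```

View pics/c4.png

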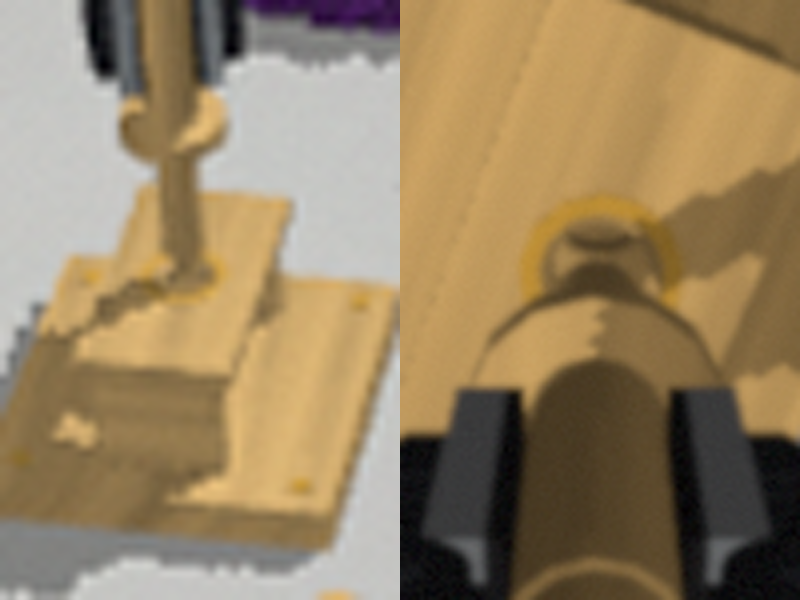

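The tip is now just over the eyelet. In the side view the tip is at (278.1,268.7) and the eyelet at (278.4,269.6). In the wrist view the tip's front edge is at (320,256.2) and the eyelet's centre is about (320.4,256).

```bash
python3 - <<'E'
from h import *
s=sense();R=Ro.from_rotvec(s['tool_rot']).as_matrix();p=s['eef_pos']
L=lambda x:(R.T@(x-p)).round(4)
for f,e,t in(('side4.png',(278.4,269.6),(278.1,268.7)),('wrist4.png',(320.4,256),(320,256.2))):
    print(f,'eye',L(atz(f,*e,.052)),'tip',L(atz(f,*t,.0585)), proj(f,p+R@[0,0,.0585])-proj(f,p+R@[0.001,0,.0585]))
# predicted ring outline in wrist for eye at local x=dx
for dx in(-.002,0,.002,.004):
    c=p+R@np.array([dx,0,0]);c[2]=.052
    P=np.array([proj('wrist4.png',c+.00725*np.array([np.cos(a),np.sin(a),0])) for a in np.linspace(0,6.28,60)])
    Q=p+R@np.array([dx,0,0]);Q[2]=.0585
    T=np.array([proj('wrist4.png',Q+.006*np.array([np.cos(a),np.sin(a),0])) for a in np.linspace(0,6.28,60)])
    print(dx,'hole v',P[:,1].min().round(1),P[:,1].max().round(1),'u',P[:,0].min().round(1),P[:,0].max().round(1),'tip(6mm) vtop',T[:,1].min().round(1))
E
```

```text
side4.png eye [ 0.0026 -0.0012  0.0698] tip [ 0.0072 -0.0003  0.0633] [-0.06408875 -0.2763738 ]
wrist4.png eye [0.0019 0.0006 0.0698] tip [0.0037 0.0003 0.0633] [-0.00167544  1.67230722]
-0.002 hole v 250.5 273.6 u 307.3 331.5 tip(6mm) vtop 255.7
0 hole v 247.3 270.4 u 307.3 331.5 tip(6mm) vtop 252.4
0.002 hole v 244.0 267.3 u 307.2 331.5 tip(6mm) vtop 249.0
0.004 hole v 240.8 264.1 u 307.2 331.6 tip(6mm) vtop 245.7
```

Tip and eyelet agree to within about 1 mm. I'll lower gently and watch the force.

```bash
python3 -m inch '[[0,0,0.003,0],[0,0,0.006,0],[0,0,0.009,0],[0,0,0.012,0],[0,0,0.015,0],[0,0,0.018,0],[0,0,0.018,0]]'
```

```text
t: 7.95
eef_pos: [0.5885, 0.0274, 0.1028]
tool_rot: [-1.336, -2.843, 0.0]
wrist_force: [-0.5, 0.4, -1.2]
opening: 0.0148
finger_force: 48.8
```

```bash
python3 -m inch '[[0,0,0.005,0],[0,0,0.01,0],[0,0,0.015,0],[0,0,0.02,0],[0,0,0.024,0],[0,0,0.027,0],[0,0,0.029,0],[0,0,0.029,0]]'
python3 -m inch '[[0,0,0.001,0],[0,0,0.002,0],[0,0,0.003,0],[0,0,0.003,0]]'
```

```text
t: 8.75
eef_pos: [0.5886, 0.0274, 0.074]
tool_rot: [-1.336, -2.843, 0.0]
wrist_force: [-0.0, -0.8, -1.2]
opening: 0.0145
finger_force: 48.7
t: 9.15
eef_pos: [0.5888, 0.0273, 0.0715]
tool_rot: [1.336, 2.843, 0.0]
wrist_force: [0.1, 0.1, 1.0]
opening: 0.015
finger_force: 49.0
```

```bash
python3 -m inch '[[0,0,0.001,0],[0,0,0.001,0],[0,0,0.001,0]]'; python3 - <<'E'
from h import *
print(sense()['eef_pos'],sense()['wrist_force'])
E
```

```text
t: 9.45
eef_pos: [0.589, 0.0273, 0.0712]
tool_rot: [1.336, 2.842, 0.0]
wrist_force: [-2.3, -0.4, 8.3]
opening: 0.0147
finger_force: 50.0
[0.58898017 0.02731481 0.0711889 ] [-2.3017563  -0.39141375  8.25344394]
```

```bash
python3 -m inch '[[0,0,-0.0005,0],[0,0,-0.001,0],[0,0,-0.001,0],[0,0,-0.001,0],[0,0,-0.001,0],[0,0,-0.001,0],[0,0,-0.02,0],[0,0,-0.05,0],[0,0,-0.09,0],[0,0,-0.12,0]]' 1
python3 -m inch '[[-0.01,-0.015,-0.02,0],[-0.03,-0.04,-0.02,0],[-0.05,-0.065,-0.02,0],[-0.07,-0.09,-0.02,0],[-0.09,-0.115,-0.02,0],[-0.11,-0.14,-0.02,0],[-0.13,-0.165,-0.02,0],[-0.145,-0.185,-0.02,0],[-0.151,-0.192,-0.02,0],[-0.151,-0.192,-0.02,0]]'
python3 -m inch '[[0,0,0.03,0],[0,0,0.06,0],[0,0,0.08,0],[0,0,0.08,0],[0,0,0.08,0]]'
python3 - <<'E'
from h import *
for n in('wrist','side'): save(n,n+'5.png')
s=sense();print(s['eef_pos'],s['qpos'].round(2))
g=lambda f,x,y,w,h,k:cv2.resize(cv2.imread('pics/'+f)[y:y+h,x:x+w],None,fx=k,fy=k,interpolation=cv2.INTER_CUBIC)
o=np.zeros((600,800,3),np.uint8)
o[:,:400]=g('side5.png',250,210,100,150,4); o[:,400:]=g('wrist5.png',245,160,133,200,3)[:600,:400-1].repeat(1,1) if 0 else g('wrist5.png',220,130,200,300,2)
cv2.imwrite('pics/c5.png',o)
E
```

```text
t: 10.45
eef_pos: [0.589, 0.0273, 0.1925]
tool_rot: [1.336, 2.842, 0.001]
wrist_force: [0.9, -0.1, -0.0]
opening: 0.0856
finger_force: 0.0
t: 11.45
eef_pos: [0.537, -0.2123, 0.2102]
tool_rot: [-1.339, -2.842, -0.0]
wrist_force: [0.1, -0.2, 0.1]
opening: 0.0855
finger_force: 0.0
t: 11.95
eef_pos: [0.5376, -0.2105, 0.1308]
tool_rot: [-1.335, -2.844, -0.0]
wrist_force: [0.1, -0.2, 0.1]
opening: 0.0853
finger_force: 0.0
[ 0.53825447 -0.2112815   0.13174121] [-0.5   0.46 -0.17  0.94  0.    0.38]
```

View pics/c5.png

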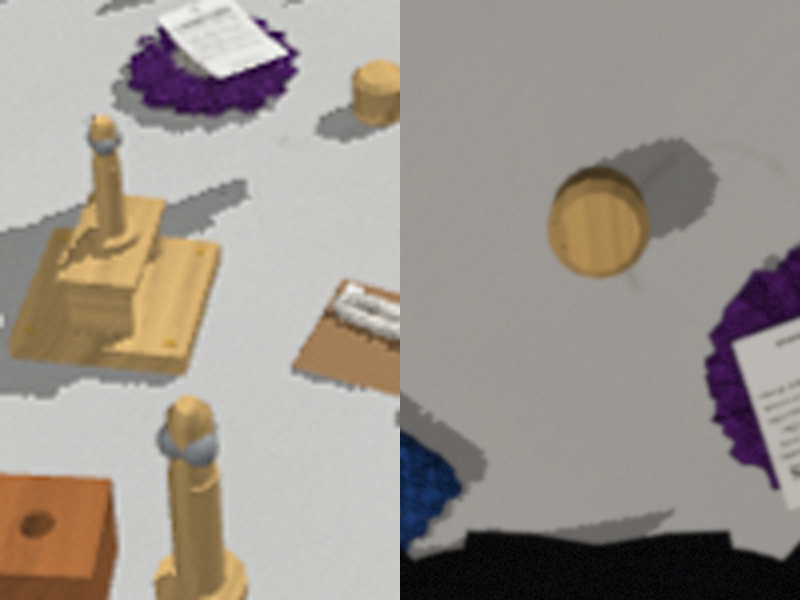

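The post stands upright and home in the stand, with its stud top at side pixel (275.7,240). The cap's top face is centred at wrist pixel (320,243.5).

```bash
python3 - <<'E'
from h import *
s=sense();R=Ro.from_rotvec(s['tool_rot']).as_matrix();p=s['eef_pos']
x=atz('wrist5.png',320,243.5,.03);print(x,(R.T@(x-p)).round(4))
x,e=tri(('wrist5.png',320,243.5),('side0.png',345,228.7),('top0.png',387.3,241.5));print(x,np.round(e,4),(R.T@(x-p)).round(4))
E
```

```text
[ 0.53674056 -0.20898122  0.03      ] [0.0029 0.0002 0.1017]
[ 0.53684359 -0.21065631  0.02707116] [0.0012 0.0002 0.001 ] [ 0.0016 -0.0008  0.1047]
```

```bash
python3 -m inch '[[0.002,0,0.02,0],[0.002,0,0.05,0],[0.002,0,0.08,0],[0.002,0,0.105,0],[0.002,0,0.12,0],[0.002,0,0.126,0],[0.002,0,0.128,0],[0.002,0,0.128,0]]'
python3 -m inch '[[0,0,0,0],[0,0,0,0],[0,0,0,0],[0,0,0,0],[0,0,0,0],[0,0,0,0],[0,0,0,0]]' 0 80
```

```text
t: 12.85
eef_pos: [0.5368, -0.2102, 0.0033]
tool_rot: [1.336, 2.842, -0.0]
wrist_force: [0.1, 0.1, -0.1]
opening: 0.0854
finger_force: 0.0
t: 13.55
eef_pos: [0.5362, -0.2102, 0.0029]
tool_rot: [1.336, 2.842, -0.0]
wrist_force: [-0.9, -0.0, 5.4]
opening: 0.0344
finger_force: 79.0
```

```bash
python3 -m inch '[[0,0,-0.01,0],[0,0,-0.03,0],[0,0,-0.06,0],[0,0,-0.09,0],[0,0,-0.12,0],[0,0,-0.15,0],[0,0,-0.17,0],[0,0,-0.17,0]]'
python3 -m inch '[[0.01,0.015,0,0],[0.03,0.04,0,0],[0.05,0.065,0,0],[0.07,0.09,0,0],[0.09,0.115,0,0],[0.11,0.14,0,0],[0.13,0.165,0,0],[0.143,0.184,0,0],[0.149,0.192,0,0],[0.149,0.192,0,0]]'
python3 -m inch '[[0,0,0.01,0],[0,0,0.02,0],[0,0,0.024,0],[0,0,0.024,0],[0,0,0.024,0]]'
python3 - <<'E'
from h import *
for n in('wrist','side'): save(n,n+'6.png')
s=sense();print(s['eef_pos'],s['opening'],s['finger_force'])
g=lambda f,x,y,w,h,k:cv2.resize(cv2.imread('pics/'+f)[y:y+h,x:x+w],None,fx=k,fy=k,interpolation=cv2.INTER_CUBIC)
o=np.zeros((600,800,3),np.uint8)
o[:,:400]=g('side6.png',250,200,50,75,8); o[:,400:]=g('wrist6.png',245,180,133,200,3)[:,:] if 0 else cv2.resize(g('wrist6.png',253,190,134,201,3),(400,600))
cv2.imwrite('pics/c6.png',o)
E
```

```text
t: 14.35
eef_pos: [0.5375, -0.2107, 0.1759]
tool_rot: [1.334, 2.838, -0.0]
wrist_force: [0.4, 0.7, -0.9]
opening: 0.0341
finger_force: 79.5
t: 15.35
eef_pos: [0.5884, 0.0282, 0.1718]
tool_rot: [-1.334, -2.844, 0.001]
wrist_force: [-0.1, -0.3, -0.5]
opening: 0.0343
finger_force: 79.6
t: 15.85
eef_pos: [0.5886, 0.0269, 0.1482]
tool_rot: [-1.337, -2.843, 0.0]
wrist_force: [-0.2, -0.2, -0.3]
opening: 0.0339
finger_force: 79.6
[0.58894602 0.02714715 0.1486103 ] 0.03400461346827321 79.59880425478332
```

View pics/c6.png

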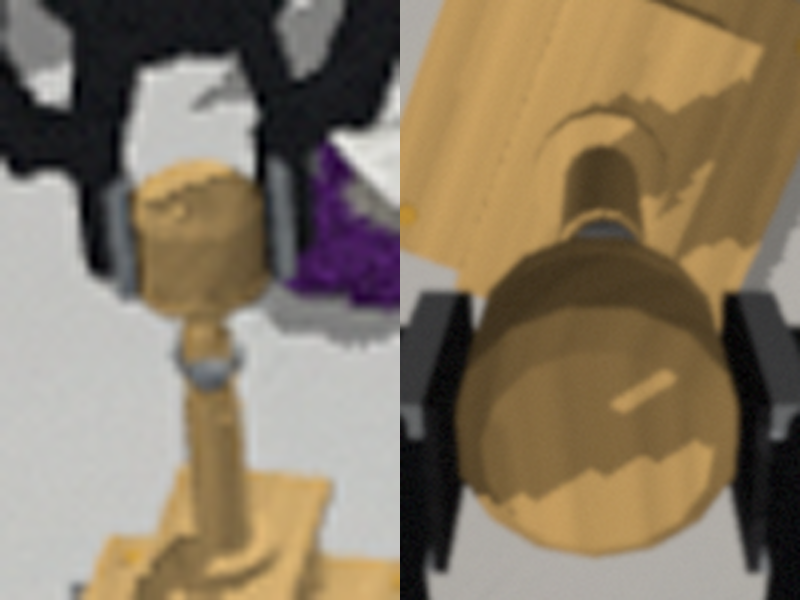

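The side crop shows the cap centred over the stud (cap axis x≈200, stud ≈206 with the lean of perspective). In the wrist crop the cap and post share the column at x≈601. I'll check the fore-aft direction from the rims.

```bash
python3 - <<'E'
from h import *
from scipy.optimize import brentq
s=sense();R=Ro.from_rotvec(s['tool_rot']).as_matrix();p=s['eef_pos'];k=600/201
def edge(f,dx,z,r,fn):
    c=p+R@np.array([dx,0,0]);c[2]=z
    return fn(np.array([proj(f,c+r*np.array([np.cos(a),np.sin(a),0])) for a in np.linspace(0,6.283,181)])[:,1])
for n,z,r,fn,y in(('cap top back',.1756,.018,np.max,553),('cap top front',.1756,.018,np.min,303),('cap bottom front',.1456,.018,np.min,240),('collar front',.058,.015,np.min,110)):
    print(n,brentq(lambda d:edge('wrist6.png',d,z,r,fn)-(190+y/k),-.02,.02))
for n,z,r,fn,y in(('S cap top far',.1756,.018,np.min,158),('S cap bottom near',.1456,.018,np.max,320),('S collar near',.058,.015,np.max,592)):
    print(n,brentq(lambda d:edge('side6.png',d,z,r,fn)-(200+y/8),-.03,.03))
E
```

```text
cap top back 0.0030630767343509356
cap top front 0.0009704757606690574
cap bottom front -0.0018710800237171866
collar front 0.0004893577620770498
S cap top far 0.004591932268797426
S cap bottom near 2.659301086216662e-05
S collar near 0.010005260320154533
```

Aligned to within about 2 mm, inside the stud's taper. Lowering.

```bash
python3 -m inch '[[0,0,0.004,0],[0,0,0.008,0],[0,0,0.011,0],[0,0,0.013,0],[0,0,0.015,0],[0,0,0.017,0],[0,0,0.018,0],[0,0,0.018,0]]'
python3 - <<'E'
from h import *
s=sense();print(s['eef_pos'],s['wrist_force'],s['wrist_torque'])
E
```

```text
t: 16.75
eef_pos: [0.5886, 0.0274, 0.1302]
tool_rot: [-1.336, -2.843, 0.0]
wrist_force: [-0.1, 0.3, 0.1]
opening: 0.0341
finger_force: 79.6
[0.58864368 0.02736981 0.13015996] [-0.05594818  0.2657867   0.11132364] [-0.00931091  0.02538612  0.00551556]
```

```bash
for i in 1; do python3 -m inch '[[0,0,0.001,0],[0,0,0.002,0],[0,0,0.003,0],[0,0,0.003,0]]'; done; python3 -m inch '[[0,0,0.0005,0],[0,0,0.001,0],[0,0,0.0015,0],[0,0,0.002,0],[0,0,0.002,0]]'
```

```text
t: 17.15
eef_pos: [0.5886, 0.0274, 0.1272]
tool_rot: [-1.336, -2.843, 0.0]
wrist_force: [1.0, -0.2, -0.5]
opening: 0.034
finger_force: 79.6
t: 17.65
eef_pos: [0.589, 0.0274, 0.1256]
tool_rot: [1.336, 2.843, 0.001]
wrist_force: [-0.9, -0.3, 4.4]
opening: 0.0345
finger_force: 80.1
```

```bash
python3 -m inch '[[0,0,0.0005,0],[0,0,0.001,0],[0,0,0.001,0]]'; python3 -m inch '[[0,0,0.001,0],[0,0,0.002,0],[0,0,0.003,0],[0,0,0.003,0]]'
```

```text
t: 17.95
eef_pos: [0.5892, 0.0274, 0.125]
tool_rot: [1.336, 2.842, 0.001]
wrist_force: [-0.8, 0.8, 7.1]
opening: 0.0343
finger_force: 80.5
t: 18.35
eef_pos: [0.5886, 0.0274, 0.1212]
tool_rot: [-1.336, -2.843, 0.0]
wrist_force: [0.1, 0.1, 0.0]
opening: 0.0338
finger_force: 79.7
```

It has passed the noses. Now down to the ceiling.

```bash
python3 -m inch '[[0,0,0.002,0],[0,0,0.004,0],[0,0,0.006,0],[0,0,0.007,0],[0,0,0.007,0]]'; python3 -m inch '[[0,0,0.0005,0],[0,0,0.001,0],[0,0,0.0015,0],[0,0,0.0015,0],[0,0,0.0015,0]]'
```

```text
t: 18.85
eef_pos: [0.5885, 0.0274, 0.1139]
tool_rot: [-1.336, -2.843, 0.0]
wrist_force: [-0.2, 0.6, -0.4]
opening: 0.034
finger_force: 80.0
t: 19.35
eef_pos: [0.5889, 0.0274, 0.113]
tool_rot: [1.336, 2.843, 0.0]
wrist_force: [0.4, 0.4, 2.2]
opening: 0.0342
finger_force: 80.2
```

```bash
python3 -m inch '[[0,0,0.0005,0],[0,0,0.001,0],[0,0,0.001,0],[0,0,0.001,0]]'; python3 -m inch '[[0,0,0,0],[0,0,0,0],[0,0,0,0]]'
```

```text
t: 19.75
eef_pos: [0.5895, 0.0274, 0.1128]
tool_rot: [1.336, 2.842, 0.001]
wrist_force: [-1.1, 0.5, 8.3]
opening: 0.0346
finger_force: 81.2
t: 20.05
eef_pos: [0.5895, 0.0274, 0.1129]
tool_rot: [1.336, 2.842, 0.001]
wrist_force: [-1.8, -0.1, 8.7]
opening: 0.0338
finger_force: 81.2
```

```bash
python3 -m inch '[[0,0,0.0003,0],[0,0,0.0003,0],[0,0,0.0003,0],[0,0,0.0003,0]]'; python3 - <<'E'
from h import *
save('side','side7.png');save('wrist','wrist7.png')
s=sense();print(s['eef_pos'],s['wrist_force'])
g=lambda f,x,y,w,h,k:cv2.resize(cv2.imread('pics/'+f)[y:y+h,x:x+w],None,fx=k,fy=k,interpolation=cv2.INTER_CUBIC)
o=np.zeros((600,800,3),np.uint8)
o[:,:400]=g('side7.png',250,210,50,75,8); o[:,400:]=g('wrist7.png',220,150,200,300,2)
cv2.imwrite('pics/c7.png',o)
E
```

```text
t: 20.45
eef_pos: [0.5896, 0.0274, 0.1128]
tool_rot: [1.335, 2.841, 0.002]
wrist_force: [-1.5, 1.3, 10.4]
opening: 0.0341
finger_force: 81.3
[0.58964803 0.0273988  0.11279677] [-1.14760409  0.27522352 10.66739506]
```

View pics/c7.png

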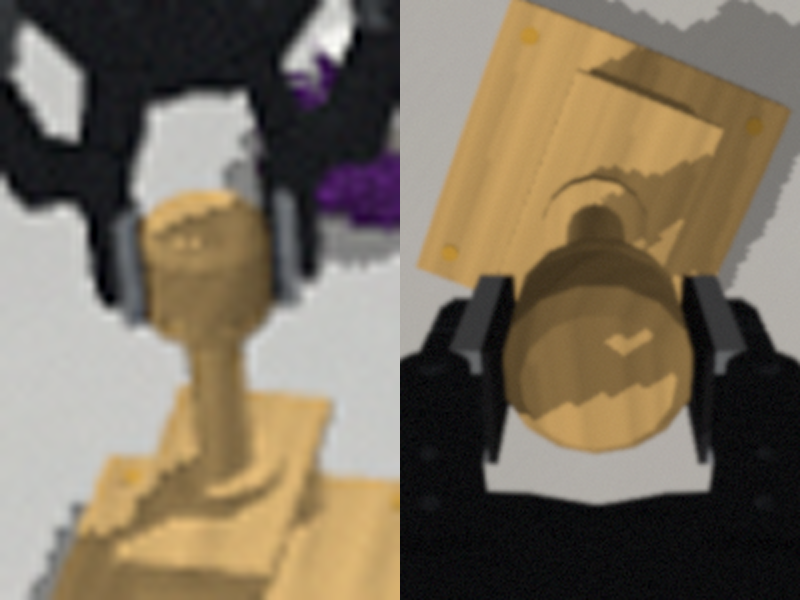

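The cap now covers the noses (side crop, cap at about (205,265)), it is still gripped between the pads, and the collar is on the plate at about (230,480). The push is about 10.5 N, so I'm handing in.

```bash
python3 -c "
from cell import *
print(hand_in())"
```

```text
the job is handed in; nothing more can be done
None
```

The job is handed in: the smaller post is home in the stand with its collar on the plate, the cap is clicked on down to the stud's top, and the gripper still holds it, pressing down with about 10.5 N at 20.5 s.

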